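# Hold the electrode bracket level over its stand

## Robot

A 7-joint arm with a two-finger parallel gripper is mounted at the origin on a cart in front of the work surface, level with it; the furniture and walls round the work are solid. World frame = base frame: x ahead of the robot, y to its left, z up, the work surface at z = 0. Lengths are in mm, angles in rad, forces in N, time in s.
With the tool pointing down it reaches from about 400 to 850 mm from the base axis. Payload 6.9 kg.
Tool frame: the origin (TCP) lies at the very end of the fingers, on their centre line; the grasp point (between the pads) lies 19 mm behind it; z points along the fingers, y is the line along which they close (so a half turn about z gives the same grasp; the last joint's range is limited). The gripper opens to 85 mm and grips with 20 to 120 N. Pads are 22 mm wide; open, the fingers measure 114 mm over their backs; the gripper's body (76 mm by 85 mm) begins 54 mm behind the grasp point. The pads swing forward as they close: fully open they stand 13 mm farther back than shut.
Start: joints at [1.425, 0.507, -0.238, 1.5, 0.126, 1.149, -0.155], TCP at [155.688, -605.287, 231.275] pointing down, gripper open.
Joint ranges: [-3.08, 3.08], [-0.24, 2.05], [-1.43, 1.35], [0, 2.5], [-1.52, 4.66], [0.17, 1.96], [-2.89, 2.89]. Speed limits (rad/s): [2.39, 2.39, 3.14, 3.14, 3.14, 3.14, 3.14].

## Interface

Orientations are given as a rotation vector (axis times angle).
In Python, from bench import sensors, snapshot, bot gives the robot as it stands.
- The arm moves only by the tool step_arm, never from a script. Its argument "motion" is a list of rows, each a list of 5 numbers: the shift along the tool's x, y, z in m, then the turn about the tool's z in rad, then the closure, from 0 (fully open) to 1 (shut). In form: [[tx, ty, tz, twist, grip], ...]. A call has 1 to 20 rows; each row is the pose to reach, as a shift and turn from the pose commanded when the call began, along the tool's axes at that moment; what a row does not reach only later rows make up. A row lasts 1/10 s, in which the tool goes at most 50 mm and 8.59 degrees, less where a joint would pass 70% of its speed; a pose out of reach is approached as far as the arm can. A call with a gripper value outside its range is refused whole. The fingers move at their own pace and stop on an object; "newtons" is the grip in N (left out, the last holds). Time passes only in rows, so rows that repeat a pose let the fingers close. It gives the time, the measured TCP pose, the force, the opening and the grip force at its end, in the units of the state.
- sensors.get_state(): the state, without advancing time (a new reading comes with each control period).
- snapshot(name): name is "scene" or "top" or "wrist"; returns a dict with "image" (400x640x3 uint8, red, green, blue), "fx", "fy", "cx", "cy" (pixels), "cam_to_world" (4x4, takes a point from camera to world coordinates). Camera axes: x right, y down, z forward; pixel columns grow to the right and rows downward; lengths in mm; the calibration is good to about 2 mm. The wrist camera is an equidistant fisheye: a pixel r from the principal point sees the ray r / f radians off the axis. A picture is of the moment at which its call begins. There is no depth.
- bot.sign_off(): hands the job in; it is judged then, once.
The state is a dict: "t": time; "qpos": joint angles; "joint_velocities": joint speeds; "tau": joint torques, N m; "eef_pos": TCP position; "ee_rot": TCP orientation; "force": force on the tool from outside, world axes, zero at the start; "torque": the same for the moment, N m; "width": opening from 0.0 (shut) to 1.0 (fully open); "gripper_force": force on a finger pad.
Only numpy, scipy, OpenCV 4.12 (cv2) and the standard library are available. Lean on these libraries where they do the work, as an engineer would, in place of code of your own. Each camera call takes 0.05 s, during which the arm holds its last target. There are 200 camera calls.

## Task

Pick up the loose electrode bracket (blue boss, aluminium bar, orange sleeve) with the fingers on its bar at the balance point, well towards the heavy blue boss, and carry it level, without bumping the white stand, its beaker or anything else standing about. Finish while holding it still and level over the stand, ready to be lowered: the bore of the boss straight above the steel post, about 3 cm clear of its top, and the orange sleeve straight above the small beaker in the stand's seat. Do not lower it onto the post, put it down or let go; the program ends with the bracket in the gripper.

Things in the scene. Friction and masses are not known exactly. Their poses are not given: they have to be found in the camera images.
- bracket: Electrode bracket, rigid, loose, 0.36 to 0.56 kg, lying on the worktop as it is to be held. Upright blue boss (tube 46 mm across, 44 tall, 21 bore); bare aluminium bar, 14 wide, 14 tall, along +x, free to grip 30 to 173 mm from the bore axis; upright orange sleeve at the end (33 across, 44 tall). A thumbscrew reaches 44 mm out on the -x side. Origin: bore axis at the underside, z up.
- boss_bore (a point): Centre of the lower mouth of the boss's bore (the same point as the bracket's origin); axes as the bracket.
- sleeve_mouth (a point): Centre of the lower mouth of the orange sleeve, 190 mm along the bracket's +x from the bore axis, at the underside.
- balance_point (a point): The bracket's balance point (same in every run): on the bar's centre line at half its height (bar 23 to 37 mm above the bracket's underside), 55 mm from the bore axis along +x, that is 40 mm nearer the boss than the middle between bore and sleeve. Axes as the bracket: x along the bar from boss to sleeve.
- stand: White stand, fixed. Base plate 285 x 100 mm, top 14 mm above the worktop, from 45 mm behind the post (-x) to 240 mm ahead of it (+x); steel post of 12 mm diameter, top at 110 mm; black seat ring for the beaker, 74 across, 5 high. Origin: post axis at worktop height, z up; +x points from post to seat. Held rightly, the bracket's x points as the stand's.
- post_top (a point): Centre of the top of the stand's post, 110 mm above the worktop; axes as the stand.
- titrator: Titrator, fixed furniture behind the middle of the work, never moves: white box with a blue front, 228 mm wide (y), its front about 175 mm nearer the robot than its origin; box 217 mm high, fittings on it up to 390 mm. Pass in front of it. Origin: middle of its underside.
- seat (a point): Centre of the beaker seat on the base plate, 14 mm above the worktop, 190 mm from the post along the stand's +x.
- beaker: Small glass beaker, loose, 54 mm across and 68 mm tall, standing in the seat; its rim is 82 mm above the worktop. Origin: centre of its underside.
- reagent_jar_by: white-capped cream reagent jar, 94x94x130 mm; a bystander, leave it alone. Origin: centre of its underside.
- wash_bottle_by: wash bottle with blue cap and bent spout, 65x119x203 mm; a bystander, leave it alone. Origin: centre of its underside.
- beaker_big: large glass beaker, 72x75x92 mm; a bystander, leave it alone. Origin: centre of its underside.
- cap_by: small pale electrode cap standing upright, 19x19x30 mm; a bystander, leave it alone. Origin: centre of its underside.
- marker: white and blue marker pen lying flat, 10x138x11 mm; a bystander, leave it alone. Origin: centre of its underside.
Things that resemble listed ones, but are neither listed nor needed, are in the scene too. What is shaped like the beaker but green or purple is not meant.

How it is judged (in metres and radians):
On the way:
1. the bracket is lifted clear of the worktop at its balance point, level (height (world z) of each of boss_bore, sleeve_mouth above 0.03 m and angle between bracket's own z axis and vertical below 0.12 rad and x of the grasp point in the frame of balance_point between -0.02 and 0.02 m and contact force between the fingers and bracket above 1 N), for 0.2 s.
At the end, for the whole second after the job is handed in: Held still, gripped within 20 mm of the balance point along the bar, level within 4 degrees; bore within 12 mm of straight above the post and 12 to 55 mm over its top; sleeve within 18 mm of above the seat's centre; stand and beaker untouched by the bracket, beaker upright in its seat (horizontal distance between boss_bore and post_top below 0.012 m and horizontal distance between sleeve_mouth and seat below 0.018 m and z of boss_bore in the frame of post_top between 0.012 and 0.055 m and angle between bracket's own z axis and vertical below 0.07 rad and x of the grasp point in the frame of balance_point between -0.02 and 0.02 m and contact force between the fingers and bracket above 1 N and contact force between bracket and stand below 0.1 N and contact force between bracket and beaker below 0.1 N and linear speed of bracket below 0.03 m/s and angular speed of bracket below 0.15 rad/s and horizontal distance between beaker and seat below 0.015 m and angle between beaker's own z axis and vertical below 0.1 rad); the arm keeps its last pose, push and grip.
It fails at once if the bracket tips out of level by more than 15 degrees (angle between bracket's own z axis and vertical above 0.26 rad).
It fails at once if the bracket or the robot bumps the stand (contact force between bracket and stand above 4 N or contact force between any of the arm, the fingers and stand above 8 N).
It fails at once if the beaker in the stand is shifted or tipped (distance of beaker from where it was at the start of the episode above 0.015 m or angle between beaker's own z axis and vertical above 0.25 rad).
It fails at once if a bystander is pushed about (distance of any of reagent_jar_by, wash_bottle_by, beaker_big, cap_by, marker from where it was at the start of the episode above 0.03 m).
It also fails if it takes over 45 s, if anything falls off the work surface, if the arm or the gripper's body presses on something with over 40 N, if the wrist force passes 120 N, or if a joint passes its speed limit or range.

## Working session

There is one attempt and no reset: what is moved stays moved. The work goes in short steps, Python scripts to look and compute and a tool call to move; the robot and the scene stay as the last step left them, time stands still between calls to the robot, and variables do not carry over. Pictures are saved under pics/ and viewed, at most 10 in all, crops included, and the job is handed in when it is done.

Besides the shell and the picture viewer there is one more tool, called in YAML: its name, and indented under it one key for each argument. step_arm: Moves the arm, as the interface text tells. Its arguments: {"type":"object","properties":{"motion":{"type":"array"},"newtons":{"type":"number"}},"required":["motion"]}

```bash
mkdir -p pics
python3 - <<'E'
from bench import sensors, snapshot
import cv2,numpy as np,pickle
d={}
for n in("scene","top"):
    s=snapshot(n); d[n]=s
    cv2.imwrite(f"pics/{n}0.png",s["image"][:,:,::-1]); print(n,s["fx"],s["fy"],s["cx"],s["cy"]);print(np.round(s["cam_to_world"],3))
pickle.dump(d,open("d0.pkl","wb"))
s=sensors.get_state();print(s)
E
```

```text
scene 388.4162675321204 388.4162675321204 318.56052417674005 191.68794631182038
[[ 8.78000e-01 -3.11000e-01  3.65000e-01  1.51620e+02]
 [-4.79000e-01 -5.46000e-01  6.88000e-01 -8.57363e+02]
 [-1.40000e-02 -7.78000e-01 -6.28000e-01  9.23218e+02]
 [ 0.00000e+00  0.00000e+00  0.00000e+00  1.00000e+00]]
top 407.72748515161993 407.72748515161993 319.06028559804577 198.1293076734441
[[ 9.000000e-03 -9.900000e-01  1.390000e-01  4.117610e+02]
 [-1.000000e+00 -8.000000e-03  8.000000e-03  2.219700e+01]
 [-7.000000e-03 -1.390000e-01 -9.900000e-01  1.481039e+03]
 [ 0.000000e+00  0.000000e+00  0.000000e+00  1.000000e+00]]
{'t': 0.1, 'qpos': array([ 1.4244885 ,  0.50825181, -0.23753087,  1.50102968,  0.12570006,
        1.14891016, -0.15480297]), 'joint_velocities': array([-0.00075128, -0.00295759, -0.00115817, -0.00140057, -0.00180508,
       -0.00191706,  0.00129284]), 'tau': array([-4.87956029e-03, -6.21825671e+01, -2.19458185e+00, -2.50204879e+01,
        1.25322802e-02,  7.77975511e-03,  4.18626712e-06]), 'eef_pos': array([ 155.53745727, -604.87002791,  230.51889928]), 'ee_rot': array([-3.11514281e+00, -3.94306746e-01,  3.65674360e-04]), 'force': array([ 0.26537647, -0.16078292,  0.17997093]), 'torque': array([0.00112098, 0.02843446, 0.04857867]), 'gripper_force': 0.0, 'width': 1.0028816137198735}
```

View pics/top0.png

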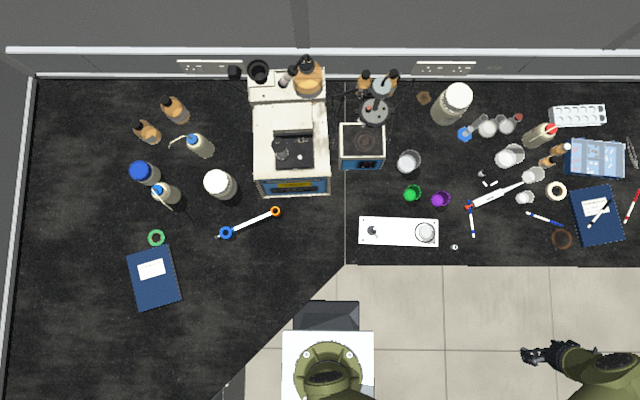

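View pics/scene0.png

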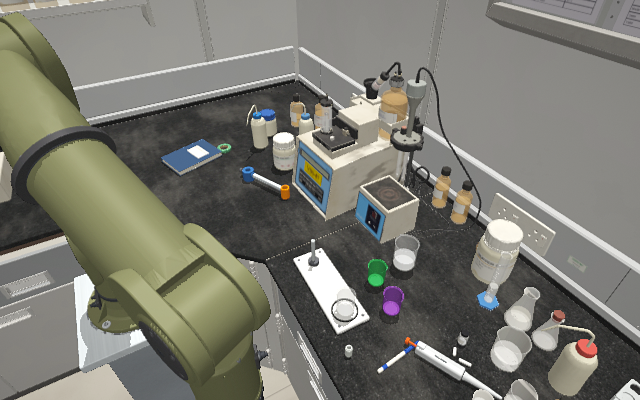

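The top view shows the bracket with its blue boss at about (226,233) and orange sleeve at (276,211). The stand's post is at about (372,230), with the seat beaker at (426,232).
- **Could be taken for the bracket:** the white pipette with an orange end at (495,193), and the blue-capped bottles at (140,172) and (165,195).
- **Could be taken for the seat beaker:** the green beaker (412,193), the purple one (440,199), and the large beaker (408,161).

I choose the boss, bar and sleeve at (226,233)–(276,211) and will check it in a crop.

Run:
```python
import cv2,numpy as np,pickle
d=pickle.load(open("d0.pkl","rb"))
im=d["top"]["image"][:,:,::-1]; sc=d["scene"]["image"][:,:,::-1]
r=lambda a,k:cv2.resize(a,None,fx=k,fy=k,interpolation=cv2.INTER_CUBIC)
A=r(im[195:250,205:305],8)[:,:800]   # 800x440 -> too tall combined; use 4
A=r(im[198:248,206:306],4); B=r(im[206:256,352:452],4); C=r(sc[155:205,230:330],4); D=r(sc[235:335,285:385],4)
cv2.imwrite("pics/crop0.png",np.vstack([np.hstack([A,B]),np.hstack([np.vstack([C,C*0]),D])])[:600])
```

```text
(no output)
```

View pics/crop0.png

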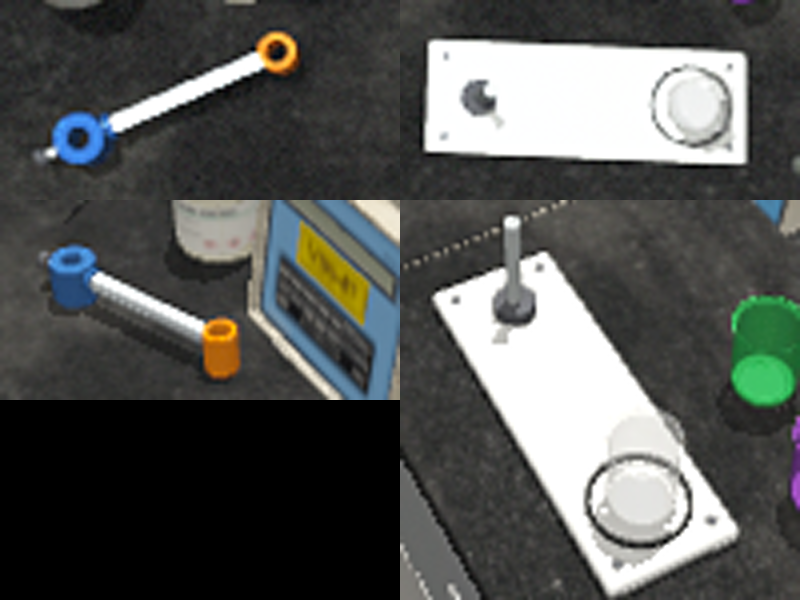

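The crop confirms it: blue boss with thumbscrew, bare bar, orange sleeve. The plain stand has its post at the left and the clear beaker in the ring at the right.

```bash
cat > h.py <<'E'
import numpy as np,cv2
def ray(s,uv):
    T=s["cam_to_world"]; x=np.array([(uv[0]-s["cx"])/s["fx"],(uv[1]-s["cy"])/s["fy"],1.0])
    return T[:3,3],T[:3,:3]@x
def onz(s,uv,z):
    o,d=ray(s,uv); return o+d*(z-o[2])/d[2]
def proj(s,p):
    T=s["cam_to_world"]; c=T[:3,:3].T@(np.array(p,float)-T[:3,3]); return np.array([s["fx"]*c[0]/c[2]+s["cx"],s["fy"]*c[1]/c[2]+s["cy"]])
def cen(m): 
    n,l,st,c=cv2.connectedComponentsWithStats(m.astype(np.uint8)); i=1+np.argmax(st[1:,4]); return c[i],st[i]
E
python3 - <<'E'
import pickle
from h import *
np.set_printoptions(precision=1,suppress=True)
d=pickle.load(open("d0.pkl","rb")); t=d["top"]; sc=d["scene"]
f=lambda x,y,ox,oy:((x+.5)/4-.5+ox,(y+.5)/4-.5+oy)
boss=onz(t,f(79,138,206,198),44); sl=onz(t,f(277,51,206,198),44)
v=sl-boss; print("boss",boss,"sl",sl,np.linalg.norm(v),np.arctan2(v[1],v[0]))
b2=onz(sc,f(72,262-200,230,155),44); s2=onz(sc,f(221,328-200,230,155),44); print("scene",b2,s2,np.linalg.norm(s2-b2))
im=t["image"].astype(int); m=(im.min(2)>150); m[:206]=0;m[256:]=0;m[:,:352]=0;m[:,445:]=0
ct=max(cv2.findContours(m.astype(np.uint8),0,1)[0],key=cv2.contourArea)
P=np.array([onz(t,p[0],14)[:2] for p in ct],np.float32)
r=cv2.minAreaRect(P); print("plate",r); print(cv2.boxPoints(r))
c=np.array([onz(t,f(x-400,y,352,206),14)[:2] for x,y in[(428,40),(747,54),(746,162),(425,151)]]);print(c)
a=c[1]-c[0]+c[2]-c[3]; u=a/np.linalg.norm(a); ctr=c.mean(0); print("u",u,"yaw",np.arctan2(u[1],u[0]),"len",np.linalg.norm(a)/2)
post=ctr+u*(45-142.5); seat=post+190*u; print("post",post,"seat",seat)
print("post scene",onz(sc,f(513-400,218-200,285,235),110))
print("seat ring scene",onz(sc,f(639-400,500-200,285,235),19),"ring top",onz(t,f(692-400,105,352,206),19), "beaker rim?",)
print("cap",onz(t,(454,247),30),"purple",onz(t,(440,199),70),"green",onz(t,(412,193),70),"big",onz(t,(408,160),90))
print("titr",onz(t,(258,194),0),onz(t,(330,194),0),"jar",onz(t,(220,183),130),"box2",onz(t,(340,168),0),onz(t,(384,168),0))
E
```

```text
boss [489.6 363.   44. ] sl [568.1 190.3  44. ] 189.69359080541446 -1.1442359685290242
scene [487.1 359.7  44. ] [569.6 193.   44. ] 185.95146386614834
plate ((500.94842529296875, -250.225341796875), (285.9654235839844, 100.85646057128906), 88.12760162353516)
[[ 445.9 -391.5]
 [ 546.7 -394.8]
 [ 556.  -109. ]
 [ 455.2 -105.7]]
[[ 554.8 -109.1]
 [ 544.5 -395.9]
 [ 447.9 -392. ]
 [ 455.2 -106. ]]
u [-0. -1.] yaw -1.6013525574178835 len 286.57103791836056
post [ 503.6 -153.3] seat [ 497.8 -343.2]
post scene [ 505.3 -150.6  110. ]
seat ring scene [ 495.6 -345.    19. ] ring top [ 498. -344.   19.] beaker rim?
cap [ 445.  -443.3   30. ] purple [ 609.9 -387.9   70. ] green [ 630.3 -290.9   70. ] big [ 743.4 -275.1   90. ]
titr [632.9 259.1   0. ] [635.   -5.7   0. ] jar [650.  367.5 130. ] box2 [732.7 -42.2   0. ] [ 733.9 -205.     0. ]
```

```bash
cat > plan.py <<'E'
# rows for a call: start commanded pose (x,y,z mm, yaw of tool x), waypoints (x,y,z,yaw,n rows)
import numpy as np
from scipy.spatial.transform import Rotation as R
def toolyaw(st): 
    x=R.from_rotvec(st["ee_rot"]).as_matrix(); return np.arctan2(x[1,0],x[0,0]), x
def rows(p0,wps,g):
    p0=np.array(p0,float); c,s=np.cos(p0[3]),np.sin(p0[3]); cur=p0; out=[]
    for w in wps:
        w,n=np.array(w[:4],float),w[4]
        for k in range(1,n+1):
            d=cur+(w-cur)*k/n-p0
            out.append([round(float(v),3) for v in((c*d[0]+s*d[1])/1e3,(s*d[0]-c*d[1])/1e3,-d[2]/1e3,-d[3],g)])
        cur=w
    return str(out).replace(" ","")
E
python3 - <<'E'
from plan import *
from bench import sensors
s=sensors.get_state(); y,M=toolyaw(s); print(y,M.round(3))
print(rows((155.7,-605.3,231.3,y),[(400,-380,240,y+.55,9),(500,-100,240,y+1.15,8)],0))
E
```

```text
0.2518157162798067 [[ 0.968  0.249 -0.   ]
 [ 0.249 -0.968  0.002]
 [-0.    -0.002 -1.   ]]
[[0.033,-0.017,-0.001,-0.061,0.0],[0.065,-0.035,-0.002,-0.122,0.0],[0.098,-0.052,-0.003,-0.183,0.0],[0.13,-0.07,-0.004,-0.244,0.0],[0.163,-0.087,-0.005,-0.306,0.0],[0.195,-0.105,-0.006,-0.367,0.0],[0.228,-0.122,-0.007,-0.428,0.0],[0.26,-0.14,-0.008,-0.489,0.0],[0.293,-0.157,-0.009,-0.55,0.0],[0.314,-0.188,-0.009,-0.625,0.0],[0.334,-0.219,-0.009,-0.7,0.0],[0.355,-0.25,-0.009,-0.775,0.0],[0.376,-0.28,-0.009,-0.85,0.0],[0.397,-0.311,-0.009,-0.925,0.0],[0.418,-0.342,-0.009,-1.0,0.0],[0.439,-0.373,-0.009,-1.075,0.0],[0.459,-0.404,-0.009,-1.15,0.0]]
```

step_arm:
  motion:
    - [0.033,-0.017,0,-0.06,0]
    - [0.065,-0.035,0,-0.12,0]
    - [0.1,-0.05,0,-0.18,0]
    - [0.13,-0.07,0,-0.24,0]
    - [0.165,-0.085,-0.005,-0.3,0]
    - [0.195,-0.105,-0.005,-0.36,0]
    - [0.23,-0.12,-0.005,-0.42,0]
    - [0.26,-0.14,-0.01,-0.48,0]
    - [0.29,-0.155,-0.01,-0.55,0]
    - [0.315,-0.19,-0.01,-0.62,0]
    - [0.335,-0.22,-0.01,-0.7,0]
    - [0.355,-0.25,-0.01,-0.77,0]
    - [0.375,-0.28,-0.01,-0.85,0]
    - [0.395,-0.31,-0.01,-0.92,0]
    - [0.42,-0.34,-0.01,-1.0,0]
    - [0.44,-0.37,-0.01,-1.07,0]
    - [0.46,-0.4,-0.01,-1.15,0]
    - [0.46,-0.4,-0.01,-1.15,0]
    - [0.46,-0.4,-0.01,-1.15,0]

```text
t: 2.0
eef_pos: [501.5, -102.7, 241.0]
ee_rot: [-2.399, -2.028, 0.001]
force: [0.3, -0.7, -0.8]
width: 0.996
gripper_force: 0.0
```

Run:
```python
from plan import *
from bench import sensors
s=sensors.get_state(); y,M=toolyaw(s); print(s["t"],s["qpos"].round(3),s["eef_pos"],y)
```

```text
2.0 [ 0.624  0.37  -0.663  1.773  0.254  1.086 -0.293] [ 501.45234793 -102.67994264  241.01350898] 1.4033345892141347
```

Run:
```python
from plan import *
print(rows((501.5,-102.7,241,1.403),[(490,100,240,1.68,6),(512,312,220,1.998,7)],0))
```

```text
[[0.033,-0.008,0.0,-0.046,0.0],[0.066,-0.015,0.0,-0.092,0.0],[0.099,-0.023,0.001,-0.139,0.0],[0.132,-0.03,0.001,-0.185,0.0],[0.165,-0.038,0.001,-0.231,0.0],[0.198,-0.045,0.001,-0.277,0.0],[0.228,-0.047,0.004,-0.322,0.0],[0.259,-0.049,0.007,-0.368,0.0],[0.289,-0.051,0.01,-0.413,0.0],[0.319,-0.053,0.012,-0.459,0.0],[0.35,-0.055,0.015,-0.504,0.0],[0.38,-0.057,0.018,-0.55,0.0],[0.411,-0.059,0.021,-0.595,0.0]]
```

step_arm:
  motion:
    - [0.033,-0.008,0,-0.045,0]
    - [0.066,-0.015,0,-0.09,0]
    - [0.1,-0.023,0,-0.14,0]
    - [0.132,-0.03,0,-0.185,0]
    - [0.165,-0.038,0,-0.23,0]
    - [0.198,-0.045,0,-0.275,0]
    - [0.228,-0.047,0.004,-0.32,0]
    - [0.26,-0.049,0.007,-0.37,0]
    - [0.29,-0.051,0.01,-0.41,0]
    - [0.32,-0.053,0.012,-0.46,0]
    - [0.35,-0.055,0.015,-0.505,0]
    - [0.38,-0.057,0.018,-0.55,0]
    - [0.41,-0.059,0.02,-0.595,0]
    - [0.41,-0.059,0.02,-0.595,0]
    - [0.41,-0.059,0.02,-0.595,0]

```text
t: 3.5
eef_pos: [512.7, 309.6, 220.5]
ee_rot: [-1.704, -2.639, 0.003]
force: [-0.3, 0.1, -0.7]
width: 0.997
gripper_force: 0.0
```

Run:
```python
from plan import *
from bench import sensors,snapshot
import pickle,cv2
s=sensors.get_state(); y,M=toolyaw(s); print(s["t"],s["qpos"].round(3),s["eef_pos"],y)
w=snapshot("wrist"); pickle.dump(w,open("w1.pkl","wb")); cv2.imwrite("pics/w1.png",w["image"][:,:,::-1]); print(w["fx"],w["cx"],w["cy"],w["cam_to_world"].round(3))
```

```text
3.5 [-0.097  0.566 -0.812  1.583  0.434  1.183 -0.574] [512.7316869  309.63007131 220.54124037] 1.9951589875668607
309.70691628693146 321.9204859894314 195.1856970398839 [[ 9.11000e-01  3.95000e-01  1.15000e-01  4.83447e+02]
 [ 4.12000e-01 -8.74000e-01 -2.60000e-01  3.76755e+02]
 [-2.00000e-03  2.84000e-01 -9.59000e-01  3.61825e+02]
 [ 0.00000e+00  0.00000e+00  0.00000e+00  1.00000e+00]]
```

View pics/w1.png

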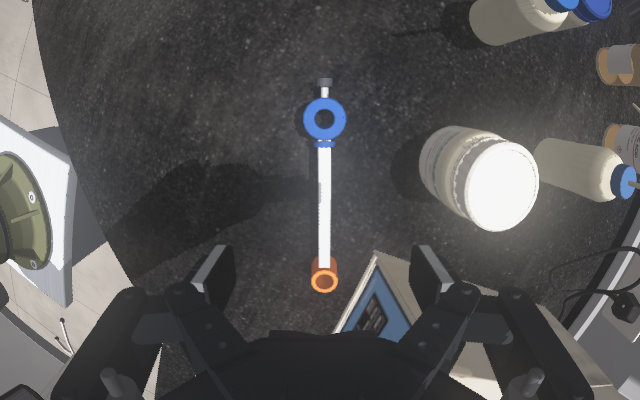

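The wrist view shows the bracket between the open fingers, with the boss bore at (324.5,118) and the sleeve mouth at (324,281). The reagent jar at (490,185) is well off to the right.

```bash
cat >> h.py <<'E'
def wz(s,uv,z):
    T=s["cam_to_world"]; a=np.array([uv[0]-s["cx"],uv[1]-s["cy"]]); r=np.hypot(*a); th=r/s["fx"]
    d=T[:3,:3]@np.array([*(np.sin(th)*a/max(r,1e-9)),np.cos(th)]); o=T[:3,3]; return o+d*(z-o[2])/d[2]
E
python3 - <<'E'
import pickle
from h import *
from plan import rows
w=pickle.load(open("w1.pkl","rb"));hs=cv2.cvtColor(w["image"],cv2.COLOR_RGB2HSV)
m=(hs[...,0]>100)&(hs[...,0]<120)&(hs[...,1]>130)&(hs[...,2]>90)
for nm,m,box in(("boss",m,(90,145,295,355)),("sl",(hs[...,0]<20)&(hs[...,1]>130)&(hs[...,2]>180),(255,300,300,350))):
    k=np.zeros_like(m);k[box[0]:box[1],box[2]:box[3]]=m[box[0]:box[1],box[2]:box[3]]; c,st=cen(k); print(nm,c,st)
b=wz(w,(324.5,118.5),44);s=wz(w,(324,281.5),44);v=s-b
print(b,s,np.linalg.norm(v),np.arctan2(v[1],v[0])); u=v/np.linalg.norm(v); print("bal",b+55*u)
E
```

```text
boss [324.00178731 118.21537087] [ 303   98   43   42 1119]
sl [323.93493151 280.35958904] [311 270  27  23 292]
[490.59155911 365.89376524  44.        ] [568.41235053 193.22797835  44.        ] 189.39258047759753 -1.1473588861150517
bal [513.19087909 315.75126095  44.        ]
```

step_arm:
  motion:
    - [0.002,0.001,0.03,0,0]
    - [0.004,0.002,0.06,0,0]
    - [0.004,0.002,0.09,0,0]
    - [0.004,0.002,0.12,0,0]
    - [0.004,0.002,0.145,0,0]
    - [0.004,0.002,0.165,0,0]
    - [0.004,0.002,0.18,0,0]
    - [0.004,0.002,0.193,0,0]
    - [0.004,0.002,0.203,0,0]
    - [0.004,0.002,0.209,0,0]
    - [0.004,0.002,0.209,0,0]
    - [0.004,0.002,0.209,0,0]

```text
t: 4.75
eef_pos: [512.7, 315.6, 12.7]
ee_rot: [1.701, 2.641, 0.001]
force: [-0.4, -0.3, 0.3]
width: 0.997
gripper_force: 0.0
```

Run:
```python
from plan import *
from bench import sensors,snapshot
import cv2
s=sensors.get_state(); y,M=toolyaw(s); print(s["t"],s["qpos"].round(3),s["eef_pos"],y,s["force"])
w=snapshot("wrist"); cv2.imwrite("pics/w2.png",w["image"][:,:,::-1])
```

```text
4.75 [-0.202  0.791 -0.655  1.798  0.66   0.784 -0.774] [512.72132892 315.55888142  12.73710554] 1.9968580444539343 [-0.35594508 -0.31711295  0.34739988]
```

View pics/w2.png

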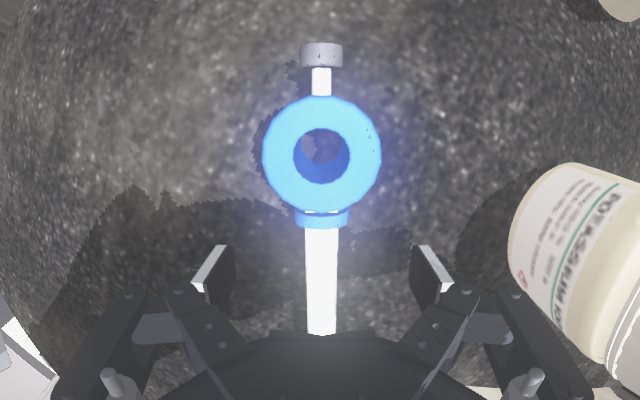

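The bar is centred between the open pads and the boss bore's upper mouth is at (322,156). I'll check the along-bar offset from this close view, then close.

Run:
```python
from bench import sensors,snapshot
from h import *
w=snapshot("wrist"); b=wz(w,(321.5,155.5),44); e=sensors.get_state()["eef_pos"]; u=np.array([np.cos(-1.146),np.sin(-1.146)])
print(b,(e-b)[:2]@u, (e-b)[:2]@[-u[1],u[0]])
```

```text
[490.35985257 366.34927891  44.        ] 55.45542566537289 -0.4282797559430833
```

step_arm:
  motion:
    - [0,0,0,0,0.3]
    - [0,0,0,0,0.6]
    - [0,0,0,0,1]
    - [0,0,0,0,1]
    - [0,0,0,0,1]
    - [0,0,0,0,1]
    - [0,0,0,0,1]
    - [0,0,0,0,1]
    - [0,0,0,0,1]
    - [0,0,0,0,1]
  newtons: 80

```text
t: 5.85
eef_pos: [512.6, 315.3, 12.5]
ee_rot: [1.702, 2.641, 0.0]
force: [-1.4, -1.3, 5.6]
width: 0.146
gripper_force: 79.0
```

step_arm:
  motion:
    - [0,0,-0.004,0,1]
    - [0,0,-0.01,0,1]
    - [0,0,-0.02,0,1]
    - [0,0,-0.03,0,1]
    - [0,0,-0.045,0,1]
    - [0,0,-0.06,0,1]
    - [0,0,-0.06,0,1]
    - [0,0,-0.06,0,1]
    - [0,0,-0.06,0,1]
    - [0,0,-0.06,0,1]

```text
t: 6.85
eef_pos: [512.2, 314.9, 71.6]
ee_rot: [-1.701, -2.64, 0.002]
force: [0.6, 0.7, -5.2]
width: 0.143
gripper_force: 78.3
```

Run:
```python
from plan import *
from bench import sensors,snapshot
import cv2
s=sensors.get_state(); y,M=toolyaw(s); print(s["t"],s["qpos"].round(3),s["eef_pos"],y,s["force"],s["torque"])
w=snapshot("wrist")["image"][:,:,::-1]; c=snapshot("scene")["image"][100:250,200:360,::-1]
cv2.imwrite("pics/w3.png",np.hstack([cv2.resize(w,(480,300)),cv2.resize(c,(320,300))]))
```

```text
6.85 [-0.166  0.719 -0.713  1.755  0.586  0.893 -0.712] [512.21924767 314.85735457  71.64894521] 1.9967519281844048 [ 0.60355996  0.69281628 -5.21231307] [ 0.03320907  0.02315284 -0.00066706]
```

View pics/w3.png

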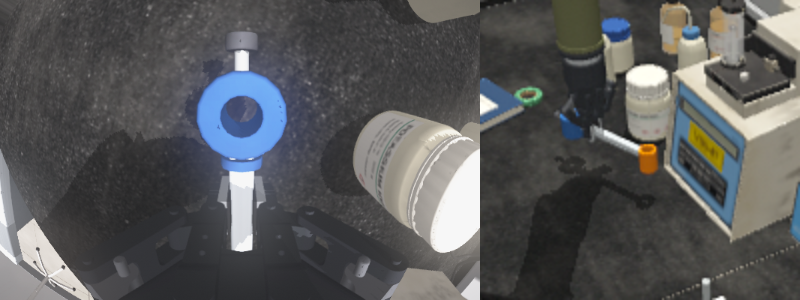

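Run:
```python
from plan import *
print(rows((512.2,314.9,71.6,1.9968),[(508,305,88,1.9968,1),(500,290,110,1.97,1),(470,200,172,1.75,4),(470,120,172,1.538,4),(480,0,172,1.538,6),(484,-40,172,1.538,3),(486,-50,172,1.538,1)],1))
```

```text
[[-0.007,-0.008,-0.016,-0.0,1.0],[-0.018,-0.021,-0.038,0.027,1.0],[-0.035,-0.038,-0.054,0.082,1.0],[-0.052,-0.054,-0.069,0.137,1.0],[-0.07,-0.07,-0.085,0.192,1.0],[-0.087,-0.086,-0.1,0.247,1.0],[-0.105,-0.094,-0.1,0.3,1.0],[-0.124,-0.102,-0.1,0.353,1.0],[-0.142,-0.111,-0.1,0.406,1.0],[-0.16,-0.119,-0.1,0.459,1.0],[-0.179,-0.126,-0.1,0.459,1.0],[-0.198,-0.132,-0.1,0.459,1.0],[-0.217,-0.139,-0.1,0.459,1.0],[-0.236,-0.146,-0.1,0.459,1.0],[-0.255,-0.153,-0.1,0.459,1.0],[-0.273,-0.159,-0.1,0.459,1.0],[-0.286,-0.164,-0.1,0.459,1.0],[-0.299,-0.168,-0.1,0.459,1.0],[-0.312,-0.172,-0.1,0.459,1.0],[-0.321,-0.175,-0.1,0.459,1.0]]
```

step_arm:
  motion:
    - [-0.007,-0.008,-0.016,0,1]
    - [-0.018,-0.021,-0.038,0.03,1]
    - [-0.035,-0.038,-0.054,0.08,1]
    - [-0.052,-0.054,-0.07,0.135,1]
    - [-0.07,-0.07,-0.085,0.19,1]
    - [-0.087,-0.086,-0.1,0.245,1]
    - [-0.105,-0.094,-0.1,0.3,1]
    - [-0.124,-0.102,-0.1,0.355,1]
    - [-0.142,-0.111,-0.1,0.41,1]
    - [-0.16,-0.119,-0.1,0.45,1]
    - [-0.179,-0.126,-0.1,0.459,1]
    - [-0.198,-0.132,-0.1,0.459,1]
    - [-0.217,-0.139,-0.1,0.459,1]
    - [-0.236,-0.146,-0.1,0.459,1]
    - [-0.255,-0.153,-0.1,0.459,1]
    - [-0.273,-0.159,-0.1,0.459,1]
    - [-0.287,-0.164,-0.1,0.459,1]
    - [-0.3,-0.168,-0.1,0.459,1]
    - [-0.312,-0.172,-0.1,0.459,1]
    - [-0.32,-0.175,-0.1,0.459,1]

```text
t: 8.95
eef_pos: [485.4, -49.5, 172.5]
ee_rot: [2.258, 2.184, -0.0]
force: [-0.3, -0.2, -4.4]
width: 0.147
gripper_force: 78.6
```

Run:
```python
from plan import *
from bench import sensors
s=sensors.get_state(); y,M=toolyaw(s); print(s["t"],s["qpos"].round(3),s["eef_pos"],y,s["force"],s["gripper_force"])
print(rows((*s["eef_pos"],y),[(490,-70,170,1.538,1),(502.4,-180,166,1.538,5),(502.4,-207.8,163,1.538,2)],1))
```

```text
8.95 [ 0.552  0.42  -0.708  1.935  0.344  0.908 -0.362] [485.36989517 -49.53542657 172.54891861] 1.537273137312447 [-0.34153808 -0.23721103 -4.43309557] 78.61051440238953
[[-0.02,0.005,0.003,-0.001,1.0],[-0.042,0.009,0.003,-0.001,1.0],[-0.064,0.012,0.004,-0.001,1.0],[-0.086,0.015,0.005,-0.001,1.0],[-0.108,0.018,0.006,-0.001,1.0],[-0.13,0.021,0.007,-0.001,1.0],[-0.144,0.022,0.008,-0.001,1.0],[-0.158,0.022,0.01,-0.001,1.0]]
```

step_arm:
  motion:
    - [-0.015,0.004,0.002,0,1]
    - [-0.037,0.008,0.003,0,1]
    - [-0.06,0.012,0.004,0,1]
    - [-0.083,0.015,0.005,0,1]
    - [-0.106,0.018,0.006,0,1]
    - [-0.127,0.021,0.007,0,1]
    - [-0.142,0.022,0.008,0,1]
    - [-0.152,0.022,0.01,0,1]
    - [-0.158,0.022,0.012,0,1]
    - [-0.158,0.022,0.014,0,1]
    - [-0.158,0.022,0.016,0,1]
    - [-0.158,0.022,0.016,0,1]
    - [-0.158,0.022,0.016,0,1]
    - [-0.158,0.022,0.016,0,1]

```text
t: 10.35
eef_pos: [502.3, -206.6, 156.5]
ee_rot: [2.257, 2.185, 0.0]
force: [0.7, 0.4, -4.8]
width: 0.145
gripper_force: 78.6
```

Run:
```python
from plan import *
from bench import sensors,snapshot
import cv2,pickle
s=sensors.get_state(); y,M=toolyaw(s); print(s["t"],s["eef_pos"],y,M.round(4)[:,2],s["gripper_force"])
d={n:snapshot(n) for n in("top","wrist","scene")}; pickle.dump(d,open("d4.pkl","wb"))
r=lambda a,k:cv2.resize(a[:,:,::-1],None,fx=k,fy=k,interpolation=cv2.INTER_CUBIC)
W=r(d["wrist"]["image"],1.25)  # 800x500
A=r(d["top"]["image"][195:265,345:455],3.5); B=r(d["scene"]["image"][185:345,275:390],3.5)
cv2.imwrite("pics/w4.png",W)
H=560;B=B[:H];p=np.zeros((H,385,3),np.uint8);p[:245]=A; cv2.imwrite("pics/ab4.png",np.hstack([p,B]))
```

```text
10.35 [ 502.33328527 -206.62044137  156.47435886] 1.5386194822571977 [ 3.e-04 -0.e+00 -1.e+00] 78.61376166343689
```

View pics/w4.png

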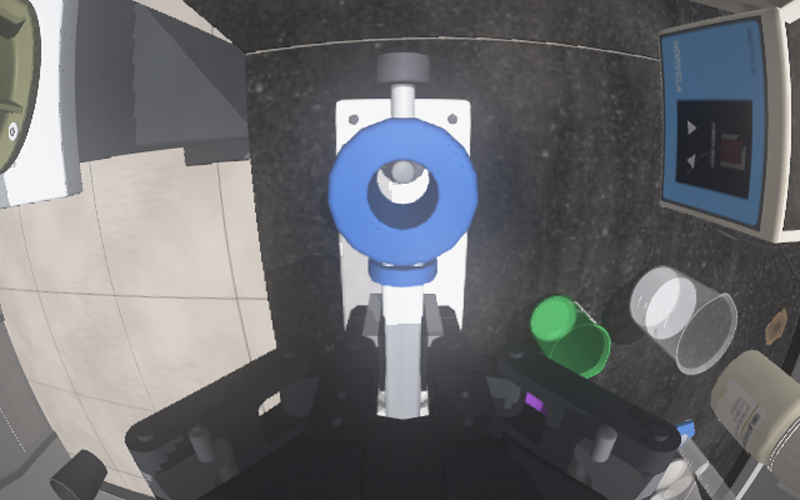

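View pics/ab4.png

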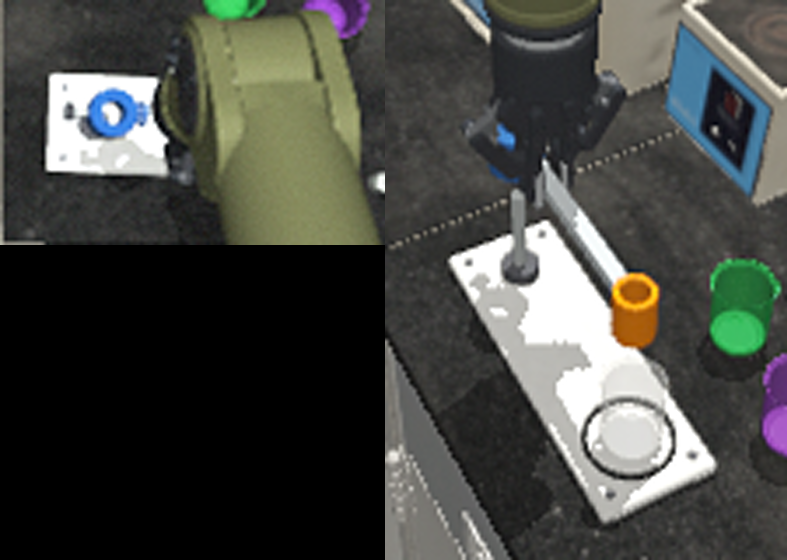

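The wrist view shows the post top at (402,172) in the enlarged picture, seen inside the bore centred at (403,193). The scene view shows the sleeve standing over the beaker, clear of everything.

Run:
```python
import pickle
from h import *
np.set_printoptions(precision=1,suppress=True)
d=pickle.load(open("d4.pkl","rb")); w,t,sc=d["wrist"],d["top"],d["scene"]
f=lambda x,y,k,ox=0,oy=0:((x+.5)/k-.5+ox,(y+.5)/k-.5+oy)
zt=156.5-12.5+44
print("wrist post",wz(w,f(402,172,1.25),110),"bore",wz(w,f(403,193,1.25),zt))
print("plate corners wrist",[wz(w,f(x,y,1.25),14)[:2] for x,y in((336,100),(470,100))])
print("top bore",onz(t,f(112,113,3.5,345,195),zt))
print("scene post",onz(sc,f(517-385,193,3.5,275,185),110),"sleeve",onz(sc,f(636-385,291,3.5,275,185),zt),"ring",onz(sc,f(628-385,437,3.5,275,185),19))
```

```text
wrist post [ 503.9 -152.5  110. ] bore [ 504.3 -150.6  188. ]
plate corners wrist [array([ 457.4, -106.7]), array([ 554.6, -109.9])]
top bore [ 502.4 -150.4  188. ]
scene post [ 502.8 -152.2  110. ] sleeve [ 497.  -343.1  188. ] ring [ 495.1 -344.3   19. ]
```

All cameras agree to about 2 mm, with the bore about 2 mm short in -y. One small trim, then settle.

step_arm:
  motion:
    - [-0.001,0,0.001,0,1]
    - [-0.0015,0,0.002,0,1]
    - [-0.0015,0,0.003,0,1]
    - [-0.0015,0,0.003,0,1]
    - [-0.0015,0,0.003,0,1]
    - [-0.0015,0,0.003,0,1]
    - [-0.0015,0,0.003,0,1]
    - [-0.0015,0,0.003,0,1]
    - [-0.0015,0,0.003,0,1]

```text
t: 11.4
eef_pos: [502.1, -208.6, 153.3]
ee_rot: [-2.258, -2.184, 0.0]
force: [0.8, 0.3, -4.2]
width: 0.146
gripper_force: 78.6
```

Run:
```python
from bench import sensors,bot
import numpy as np
s=sensors.get_state(); print(s["t"],s["eef_pos"],abs(s["joint_velocities"]).max(),s["gripper_force"],s["force"])
if abs(s["eef_pos"]-[502.4,-208,153.5]).max()<3 and s["gripper_force"]>50: print(bot.sign_off())
```

```text
11.4 [ 502.09869517 -208.60426867  153.29978853] 0.0019802886685852984 78.61359000205994 [ 0.77337374  0.33949026 -4.23981055]
the job is handed in; nothing more can be done
None
```

The job is handed in at 11.4 s with the bracket held still and level in the gripper, gripped about 0.5 mm from the balance point, the bore measured within about 2 mm of the post axis and about 31 mm above its top, and the sleeve over the small beaker; the judge's verdict was not shown.

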